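# Load and line up a specimen on a cell imager

### The job

Load the carrier with the green fin into the imager's guide channel, fin end towards the pointer, and slide it under the overhanging head until it is fully home against the end stop. Then turn the black knob a little at a time until the tip of the yellow pointer stands within the width of the red mark (not the blue one). Last, slide the amber shield fully shut in front of the specimen, and leave the orange carrier, the small amber bottle and the stack of dishes where they are.

Things in the scene. Friction and masses are not known exactly. Their poses are not given: they have to be found in the camera images.
- imager: White cell imager, fixed. Origin on the table under mid-travel of its carriage; its x points away from the robot, y left, yaw within 0.2 rad. Base 250 mm (x -165 to 85) by 400 mm (y -200 to 200), top 40 mm above the table. Column at x -45 to 45, y 105 to 195, 230 mm tall, black lamp house beyond it to y 275. Knob axis at (-120, -125), shield track at x -125.
- head_edge (a point): Point on the imager: middle of the lower -y edge of the white head that overhangs the carriage, at imager (0, 20), 140 mm above the table. The head spans x -45 to 45 and y 20 to 200, top 230 mm above the table. Under it hangs a condenser, radius 29 mm, at imager (0, 52), lower end 104 mm above the table.
- channel_stop (a point): Middle of the channel floor at the inner face of its end stop (12 mm high), 55 mm above the table, on the black carriage; axes as the imager's. A carrier fully home lies flat on the floor, its +y end on the stop, its origin 85 mm from here along -y. The head covers the last 70 mm of the channel: lay the carrier with its origin 155 mm or more from here, then slide it in along +y.
- channel_mouth (a point): Middle of the channel floor at its open -y end, 55 mm above the table. The channel is straight, 242 mm from here to the stop, open above, 61 mm wide between side walls (6 mm straight, then a 45 degree lead-in, 11 mm high in all). The carriage is 84 mm wide, moves only along the imager's x, up to 30 mm either side of the middle (x 0), driven by the knob; 6 N of friction.
- pointer_tip (a point): Tip of the slim yellow pointer (3 mm wide, 26 mm long, pointing along the imager's -y) at the -y end of the carriage, 46 mm above the table. It moves along the imager's x with the carriage.
- mark_red: Red mark: fixed bar 6 mm wide (imager's x), 18 mm long (y), 3 mm high, on the aluminium scale strip at the -y end of the base, just past the pointer's tip. Origin: centre of its underside; axes as the imager's. Aligned: the tip within 3 mm of this origin along the imager's x, that is within the bar's width. Starts 9 to 23 mm off, to either side. A blue bar like it is a decoy.
- knob (a joint): Turn of the knob in rad, positive counter-clockwise from above, range -2.9 to 2.9. At 0 its grip bar lies along the imager's x and the carriage stands mid-travel. +1 rad moves carriage and pointer 10 mm along the imager's +x (away from the robot), -1 rad 10 mm back. It takes about 0.1 N m and stays where it is left.
- knob_grip (a point): On the knob's vertical axis at the height to grip, 76 mm above the table. The grip is a black upright bar 56 mm long, 14 mm thick, 53 to 87 mm above the table (white line on top at one end), on a grey disc of radius 30 mm. Pinch it across its 14 mm from above. The point turns with the knob, its x axis along the bar.
- shield (a joint): Position in m of the amber shield along its straight track (imager's y): 0 is fully shut, at its stop to the right (-y), 0.12 fully open to the left. Starts between 0.08 and 0.12. Slides with about 2 N and stays where it is left. Fully shut is under 0.004.
- shield_grip (a point): Middle of the black tab on top of the shield, 178 mm above the table; moves with it. The tab is 12 mm thick (imager's x), 50 mm long (y), 160 to 190 mm above the table; below it the amber plate, 5 mm thick, 110 mm long, upright along the imager's y. Pinch the tab across its 12 mm from above.
- carrier_green: The carrier to load: flat aluminium plate 56 mm (x) by 170 mm (y), 10 mm thick, with a green glass slide in its top and an upright green fin near its -y end; 0.10 to 0.21 kg. Origin: centre of its underside. It starts flat on the table, yaw within 0.3 rad of 0 (fin end to the robot's right).
- carrier_green_fin (a point): Point to grip on the green fin, at carrier (0, -62), 40 mm above the carrier's underside. The fin is 12 mm thick (carrier x), 40 mm long (y), 10 to 56 mm above the underside. Pinch it across its 12 mm from above.
- carrier_orange: Another carrier, same size and shape, with an orange fin and orange slide, lying beside the green one (which of the two is nearer to the robot varies). Leave it alone. Origin: centre of its underside. Not to be disturbed.
- bottle: Amber bottle, radius 22 mm, 85 mm tall, on the right of the bench. Origin: centre of its underside. Not to be disturbed.
- dishes: Stack of clear dishes, radius 45 mm, 42 mm high, at the far right. Origin: centre of its underside. Not to be disturbed.
Things that resemble listed ones, but are neither listed nor needed, are in the scene too. Leave any pink or purple look-alike of the carrier_green alone.

How it is judged:
By the outcome, as a careful person would: the job done as asked, in the order asked, and still so for the second after the job is handed in, with the robot touching nothing.
It also fails if it takes over 72 s, if anything falls off the work surface, if the arm or the gripper's body presses on something with over 40 N, if the wrist force passes 120 N, or if a joint passes its speed limit or range.

### The arm

A 6-joint arm with a two-finger parallel gripper is mounted at the origin on the work surface. World frame = base frame: x ahead of the robot, y to its left, z up, the work surface at z = 0. Lengths are in m, angles in rad, forces in N, time in s.
With the tool pointing down it reaches from about 0.325 to 0.775 m from the base axis. Payload 9.3 kg.
Tool frame: the origin (TCP) lies at the very end of the fingers, on their centre line; the grasp point (between the pads) lies 19 mm behind it; z points along the fingers, y is the line along which they close (so a half turn about z gives the same grasp; the last joint's range is limited). The gripper opens to 85 mm and grips with 20 to 120 N. Pads are 22 mm wide; open, the fingers measure 114 mm over their backs; the gripper's body (76 mm by 85 mm) begins 54 mm behind the grasp point. The pads swing forward as they close: fully open they stand 13 mm farther back than shut.
Start: joints at [0.984, 0.259, 0.021, 1.334, 0, 1.418], TCP at [0.231, 0.499, 0.231] pointing down, gripper open.
Joint ranges: [-3.04, 3.04], [-0.91, 1.82], [-1.04, 1.36], [-1.92, 1.95], [-1.52, 1.45], [-3.14, 3.14]. Speed limits (rad/s): [2.22, 2.22, 2.79, 3.14, 3.14, 3.14].

### API

Orientations are given as a rotation vector (axis times angle).
In Python, from station import env, camera gives the robot as it stands. The module is installed in compiled form; this text tells all that it offers.
- The arm moves only by the tool servo_tool, never from a script. Its argument "plan" is a list of rows, each an object of numbers: "tx", "ty", "tz": the shift along the tool's x, y, z normalised to -1 to 1, where 1 is 500 mm; "wx", "wy", "wz": the turn, a rotation vector about the tool's x, y, z normalised to -1 to 1, where 1 is 30 degrees; "gripper": the closure, from 0 (fully open) to 1 (shut). A call has 1 to 12 rows; each row is the pose to reach, as a shift and turn from the pose commanded when the call began, along the tool's axes at that moment; what a row does not reach only later rows make up. A row lasts 1/10 s, in which the tool goes at most 50 mm and 8.59 degrees, less where a joint would pass 70% of its speed; a pose out of reach is approached as far as the arm can. A call with a number of a shift or a turn outside -1 to 1 is refused whole. A call with a gripper value outside its range is refused whole. The fingers move at their own pace and stop on an object; "squeeze" is the grip in N (left out, the last holds). Time passes only in rows, so rows that repeat a pose let the fingers close. It gives the time, the measured TCP pose, the force, the opening and the grip force at its end, in the units of the state.
- env.get_obs(): the state, without advancing time (a new reading comes with each control period).
- camera(name): name is "side" or "top" or "wrist"; returns a dict with "image" (384x512x3 uint8, blue, green, red), "camera_matrix" (3x3 intrinsics, pixels), "R" (3x3) and "t" (3): a world point X has camera coordinates R X + t; the wrist camera has in their place "tool_from_camera" (4x4, takes a point from camera to tool coordinates, whose origin is the TCP and whose axes are the flange's). Camera axes: x right, y down, z forward; pixel columns grow to the right and rows downward; lengths in m; the calibration is good to about 2 mm. A picture is of the moment at which its call begins: read the wrist's pose just before it. There is no depth.
- env.hand_in(): hands the job in; it is judged then, once.
The state is a dict: "time_s": time; "joint_positions": joint angles; "qd": joint speeds; "effort": joint torques, N m; "eef_pos": TCP position; "ee_rot": TCP orientation; "ft_force": force on the tool from outside, world axes, zero at the start; "wrist_torque": the same for the moment, N m; "finger_gap": finger opening in m; "gripper_force": force on a finger pad.
Only numpy, scipy, OpenCV 4.12 (cv2) and the standard library are available. Lean on these libraries where they do the work, as an engineer would, in place of code of your own. Each camera call takes 0.05 s, during which the arm holds its last target. There are 200 camera calls.

## Working session

There is one attempt and no reset: what is moved stays moved. The work goes in short steps, Python scripts to look and compute and a tool call to move; the robot and the scene stay as the last step left them, time stands still between calls to the robot, and variables do not carry over. Pictures are saved under pics/ and viewed, at most 10 in all, crops included, and the job is handed in when it is done.

Besides the shell and the picture viewer there is one more tool, called after "Request:" by a JSON object that holds its "op" and its "data", one argument or row to a line. servo_tool: Moves the arm, as the interface text tells. Scaled input: -1 to 1 covers 500 mm each way for a shift and 30 degrees each way for a turn. Its arguments: {"type":"object","properties":{"plan":{"type":"array","items":{"type":"object","properties":{"tx":{"type":"number"},"ty":{"type":"number"},"tz":{"type":"number"},"wx":{"type":"number"},"wy":{"type":"number"},"wz":{"type":"number"},"gripper":{"type":"number"}}}},"squeeze":{"type":"number"}},"required":["plan"]}

```bash
mkdir -p pics; python3 - <<'E'
from station import env,camera
import cv2,json,numpy as np
o=env.get_obs();print({k:np.round(v,3).tolist() for k,v in o.items()})
for n in("top","side"):
    c=camera(n);cv2.imwrite(f"pics/{n}0.png",c["image"])
    print(n,np.round(c["camera_matrix"],1).tolist(),np.round(c["R"],4).tolist(),np.round(c["t"],4).tolist())
c=camera("wrist");print(np.round(c["camera_matrix"],1).tolist(),np.round(c["tool_from_camera"],4).tolist())
a=cv2.imread("pics/top0.png")
cv2.imwrite("pics/top0b.png",cv2.resize(a,(800,600),interpolation=cv2.INTER_CUBIC))
E
```

```text
{'time_s': 0.0, 'joint_positions': [0.984, 0.259, 0.021, 1.334, -0.0, 1.418], 'qd': [0.001, -0.0, -0.001, -0.0, -0.001, 0.0], 'effort': [0.002, -55.564, 34.453, 0.014, -0.0, 0.0], 'eef_pos': [0.231, 0.499, 0.231], 'ee_rot': [-0.676, -3.068, 0.002], 'ft_force': [-0.203, -0.209, 0.781], 'wrist_torque': [-0.039, -0.016, -0.004], 'gripper_force': 0.0, 'finger_gap': 0.086}
top [[361.5, 0.0, 256.8], [0.0, 361.5, 188.9], [0.0, 0.0, 1.0]] [[0.0245, -0.9997, 0.0018], [-0.9843, -0.0245, -0.1746], [0.1746, 0.0025, -0.9846]] [-0.1288, 0.5172, 0.9677]
side [[494.3, 0.0, 267.1], [0.0, 494.3, 197.1], [0.0, 0.0, 1.0]] [[0.9738, -0.2272, -0.0016], [-0.1691, -0.7204, -0.6726], [0.1517, 0.6553, -0.74]] [-0.5145, 0.1195, 1.4495]
[[304.6, 0.0, 257.6], [0.0, 304.6, 191.0], [0.0, 0.0, 1.0]] [[0.0012, -0.9561, -0.2931, 0.0743], [1.0, 0.0006, 0.0021, 0.0004], [-0.0018, -0.2931, 0.9561, -0.1434], [0.0, 0.0, 0.0, 1.0]]
```

View pics/top0b.png

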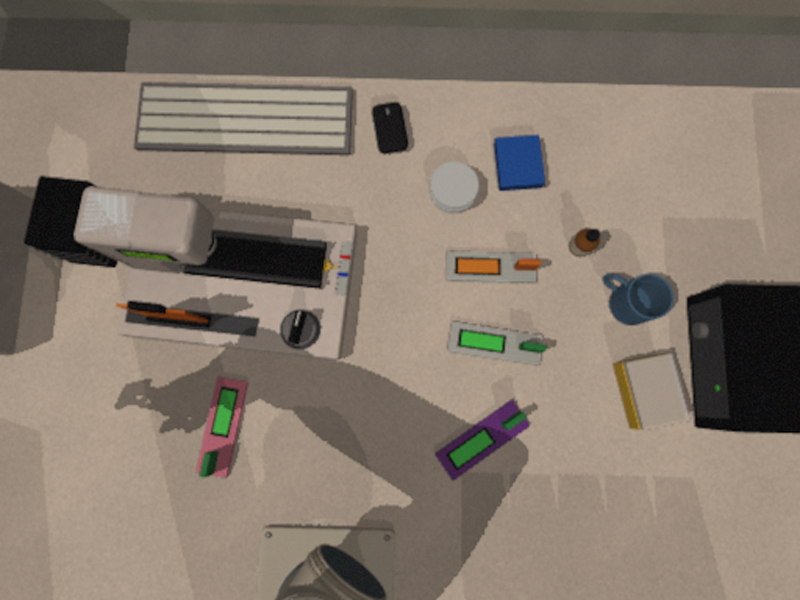

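View pics/side0.png

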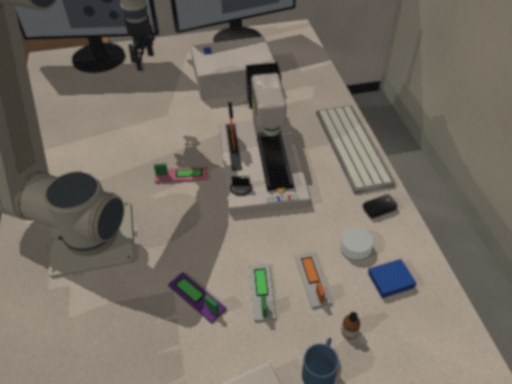

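The top view (800x600 scale) shows these look-alikes: an aluminium carrier with green fin at (497,342), pink at (222,427), purple at (483,440) and an orange-fin carrier at (492,266). I choose the aluminium one at (497,342), with its fin at (532,345). The imager has its pointer at (328,266), red mark at (344,257), blue mark at (343,274), knob at (299,328) and shield tab at about (145,307). Next I'll check that choice in an enlarged crop.

```bash
cat > h.py <<'E'
import numpy as np,cv2
from scipy.spatial.transform import Rotation as Ro
def ray(K,R,t,p,z):
    C=-R.T@t; d=R.T@np.linalg.inv(K)@np.array([p[0],p[1],1.]); return C+d*(z-C[2])/d[2]
def wristcam(o,c):
    T=np.eye(4);T[:3,:3]=Ro.from_rotvec(o["ee_rot"]).as_matrix();T[:3,3]=o["eef_pos"]
    W=T@np.array(c["tool_from_camera"]);R=W[:3,:3].T;return np.array(c["camera_matrix"]),R,-R@W[:3,3]
def goal(o,pos,yaw):
    "shift/turn rows for tool pointing down, closing axis (tool y) at world angle yaw"
    R0=Ro.from_rotvec(o["ee_rot"]);out=[]
    s=R0.inv().apply(np.array(pos)-o["eef_pos"])/0.5
    for k in(0,np.pi):
        a=yaw+k;y=np.array([np.cos(a),np.sin(a),0]);z=np.array([0,0,-1.]);M=np.c_[np.cross(y,z),y,z]
        w=np.degrees((R0.inv()*Ro.from_matrix(M)).as_rotvec())/30
        out.append((np.round(s,4).tolist(),np.round(w,4).tolist()))
    return out
E
python3 - <<'E'
import cv2
a=cv2.imread("pics/top0.png")
b=cv2.resize(a[130:235,75:235],(800,525),interpolation=cv2.INTER_CUBIC)
cv2.imwrite("pics/c1.png",b)
b=cv2.resize(a[150:240,280:370],(600,600),interpolation=cv2.INTER_CUBIC)
cv2.imwrite("pics/c2.png",b)
E
```

```text
(no output)
```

View pics/c1.png

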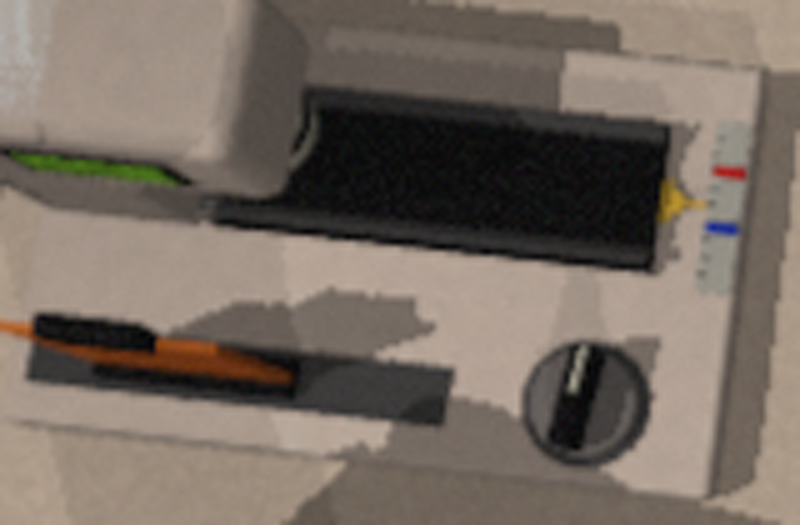

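View pics/c2.png

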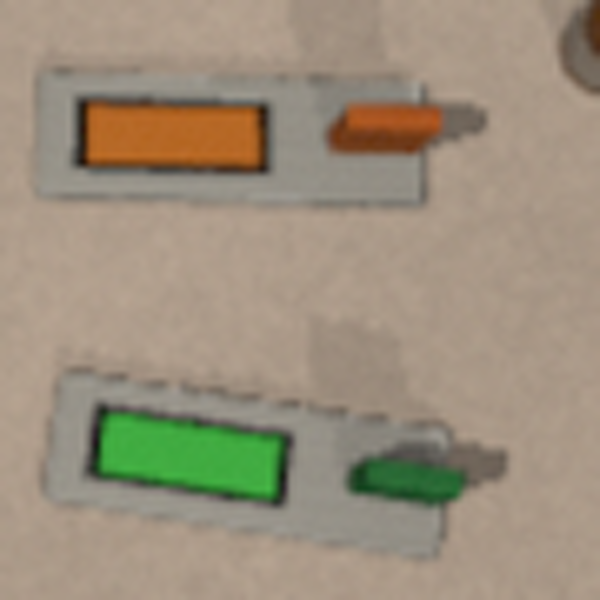

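The crop confirms the green-finned aluminium carrier (c2 corners about (63,372), (447,428), (437,557), (45,500)), with the orange one above it. In c1 the pointer tip is (706,205), red (730,172), blue (722,228) and the knob bar runs (585,345) to (567,448).

```bash
python3 - <<'E'
from station import env,camera
from h import *
c=camera("top");K,R,t=[np.array(c[k]) for k in("camera_matrix","R","t")]
f=lambda p,s,o,z:ray(K,R,t,((p[0]+.5)/s-.5+o[0],(p[1]+.5)/s-.5+o[1]),z)
A=lambda p,z:f(p,5,(75,130),z); B=lambda p,z:f(p,20/3,(280,150),z)
q=[B(p,.01) for p in((63,372),(447,428),(437,557),(45,500))];q=np.array(q)
cen=q.mean(0);print("green corners",q.round(4),"cen",cen.round(4))
d=(q[0]+q[3]-q[1]-q[2]);yaw=np.arctan2(-d[0],d[1]);print("len",np.linalg.norm(d)/2,"yaw",yaw)
print("fin by plate",cen[:2]+Ro.from_euler('z',yaw).apply([0,-.062,0])[:2])
o_=np.array([B(p,.01) for p in((40,68),(425,80),(425,207),(37,198))]);print("orange",o_.mean(0).round(4))
c1,c2=A((763,72),.04),A((708,497),.04);v=c1-c2;iy=np.arctan2(v[1],v[0]);print("base",c1,c2,np.linalg.norm(v),"yaw",iy)
g1,g2=A((668,122),.066),A((655,270),.066);print("carr end",g1,g2)
M=Ro.from_euler('z',iy).as_matrix()
org=(c1+c2)/2-M@[-.04,-.2,0];org[2]=0;print("origin",org)
for n,p,z in(("tip",(706,205),.046),("red",(730,172),.045),("blue",(722,228),.045),("k1",(585,345),.087),("k2",(567,448),.087),("disc",(586,404),.053),("tab",(95,328),.19),("g1",(668,122),.066),("g2",(655,270),.066)):
    w=A(p,z);print(n,w.round(4),(M.T@(w-org)).round(4))
ks=org+M@[-.12,-.125,0];print("knob",ks)
o=env.get_obs()
for x in goal(o,[*(cen[:2]+[0,.0]),.23],yaw):print(x)
E
```

```text
green corners [[ 0.4806 -0.2098  0.01  ]
 [ 0.4605 -0.3753  0.01  ]
 [ 0.4051 -0.37    0.01  ]
 [ 0.4252 -0.2026  0.01  ]] cen [ 0.4429 -0.2895  0.01  ]
len 0.16764402022462643 yaw -0.12055067061203868
fin by plate [ 0.43540532 -0.35100941]
orange [ 0.5861 -0.2831  0.01  ]
base [ 0.65044444 -0.02744768  0.04      ] [ 0.40587398 -0.00653488  0.04      ] 0.24546294146270783 yaw -0.0853007846005046
carr end [0.61217075 0.02210663 0.066     ] [0.52788912 0.02521699 0.066     ]
origin [0.58505325 0.17887365 0.        ]
tip [0.5698 0.0012 0.046 ] [-1.000e-04 -1.783e-01  4.600e-02]
red [ 0.5895 -0.0115  0.045 ] [ 0.0207 -0.1893  0.045 ]
blue [ 0.5569 -0.0083  0.045 ] [-0.0121 -0.1889  0.045 ]
k1 [0.4822 0.0575 0.087 ] [-0.0921 -0.1297  0.087 ]
k2 [0.4269 0.064  0.087 ] [-0.1478 -0.128   0.087 ]
disc [0.4544 0.0614 0.053 ] [-0.1202 -0.1282  0.053 ]
tab [0.4696 0.2729 0.19  ] [-0.123   0.0839  0.19  ]
g1 [0.6122 0.0221 0.066 ] [ 0.0404 -0.1539  0.066 ]
g2 [0.5279 0.0252 0.066 ] [-0.0439 -0.158   0.066 ]
knob [0.45483989 0.06455182 0.        ]
([-1.0471, -1.2527, 0.0026], [-0.0015, 0.0007, 2.4017])
([-1.0471, -1.2527, 0.0026], [-0.0008, -0.0016, -3.5983])
```

Request:
{"op": "servo_tool", "data": {
  "plan": [
    {"tx": -0.52, "ty": -0.62, "wz": 1},
    {"tx": -0.52, "ty": -0.62, "wz": 1},
    {"tx": -0.52, "ty": -0.62, "wz": 1},
    {"tx": -0.52, "ty": -0.62, "wz": 1},
    {"tx": -0.52, "ty": -0.62, "wz": 1},
    {"tx": -0.52, "ty": -0.62, "wz": 1},
    {"tx": -0.52, "ty": -0.62, "wz": 1},
    {"tx": -0.52, "ty": -0.62, "wz": 1},
    {"tx": -0.52, "ty": -0.62, "wz": 1}
  ]
}}

```text
schema error: expected keys tx, ty, tz, wx, wy, wz, gripper
```

```bash
python3 - <<'E'
from station import env
from h import *
o=env.get_obs();print(o["eef_pos"],o["time_s"],o["joint_positions"].round(2) if hasattr(o["joint_positions"],'round') else o["joint_positions"])
for x in goal(o,[.4354,-.351,.19],-.1206):print(x)
E
```

```text
[0.2310993  0.49892677 0.23089491] 0.2 [0.98 0.26 0.02 1.33 0.   1.42]
([-1.0853, -1.3705, 0.0827], [-0.0015, 0.0007, 2.4017])
([-1.0853, -1.3705, 0.0827], [-0.0008, -0.0016, -3.5983])
```

Request:
{"op": "servo_tool", "data": {
  "plan": [
    {"tx": -0.52, "ty": -0.62, "tz": 0, "wx": 0, "wy": 0, "wz": 1, "gripper": 0},
    {"tx": -0.52, "ty": -0.62, "tz": 0, "wx": 0, "wy": 0, "wz": 1, "gripper": 0},
    {"tx": -0.52, "ty": -0.62, "tz": 0, "wx": 0, "wy": 0, "wz": 1, "gripper": 0},
    {"tx": -0.52, "ty": -0.62, "tz": 0, "wx": 0, "wy": 0, "wz": 1, "gripper": 0},
    {"tx": -0.52, "ty": -0.62, "tz": 0, "wx": 0, "wy": 0, "wz": 1, "gripper": 0},
    {"tx": -0.52, "ty": -0.62, "tz": 0, "wx": 0, "wy": 0, "wz": 1, "gripper": 0},
    {"tx": -0.52, "ty": -0.62, "tz": 0, "wx": 0, "wy": 0, "wz": 1, "gripper": 0},
    {"tx": -0.52, "ty": -0.62, "tz": 0, "wx": 0, "wy": 0, "wz": 1, "gripper": 0},
    {"tx": -0.52, "ty": -0.62, "tz": 0, "wx": 0, "wy": 0, "wz": 1, "gripper": 0}
  ]
}}

```text
time_s: 1.1
eef_pos: [0.338, 0.1039, 0.2313]
ee_rot: [1.457, 2.782, -0.001]
ft_force: [-0.6, 0.7, -0.0]
finger_gap: 0.0854
gripper_force: 0.0
```

```bash
python3 - <<'E'
from station import env
from h import *
o=env.get_obs();print(o["eef_pos"],o["time_s"],o["joint_positions"].round(2) if hasattr(o["joint_positions"],'round') else o["joint_positions"])
for x in goal(o,[.4354,-.351,.19],-.1206):print(x)
E
```

```text
[0.33796329 0.10386372 0.23134418] 1.1 [ 0.06 -0.08 -0.36  1.29 -0.    1.03]
([-0.8588, -0.3576, 0.0838], [0.0007, 0.0024, 1.3869])
([-0.8588, -0.3576, 0.0838], [-0.003, 0.0009, -4.6131])
```

Request:
{"op": "servo_tool", "data": {
  "plan": [
    {"tx": -0.86, "ty": -0.36, "tz": 0.08, "wx": 0, "wy": 0, "wz": 1, "gripper": 0},
    {"tx": -0.86, "ty": -0.36, "tz": 0.08, "wx": 0, "wy": 0, "wz": 1, "gripper": 0},
    {"tx": -0.86, "ty": -0.36, "tz": 0.08, "wx": 0, "wy": 0, "wz": 1, "gripper": 0},
    {"tx": -0.86, "ty": -0.36, "tz": 0.08, "wx": 0, "wy": 0, "wz": 1, "gripper": 0},
    {"tx": -0.86, "ty": -0.36, "tz": 0.08, "wx": 0, "wy": 0, "wz": 1, "gripper": 0},
    {"tx": -0.86, "ty": -0.36, "tz": 0.08, "wx": 0, "wy": 0, "wz": 1, "gripper": 0},
    {"tx": -0.86, "ty": -0.36, "tz": 0.08, "wx": 0, "wy": 0, "wz": 1, "gripper": 0},
    {"tx": -0.86, "ty": -0.36, "tz": 0.08, "wx": 0, "wy": 0, "wz": 1, "gripper": 0},
    {"tx": -0.86, "ty": -0.36, "tz": 0.08, "wx": 0, "wy": 0, "wz": 1, "gripper": 0},
    {"tx": -0.86, "ty": -0.36, "tz": 0.08, "wx": 0, "wy": 0, "wz": 1, "gripper": 0}
  ]
}}

```text
time_s: 2.1
eef_pos: [0.4378, -0.3501, 0.1898]
ee_rot: [-2.121, -2.316, 0.0]
ft_force: [0.1, -0.4, -0.3]
finger_gap: 0.0857
gripper_force: 0.0
```

```bash
python3 - <<'E'
from station import env,camera
from h import *
o=env.get_obs();print(o["eef_pos"],o["time_s"],o["joint_positions"].round(2))
for x in goal(o,[.4354,-.351,.1],-.1206):print(x)
c=camera("wrist");cv2.imwrite("pics/w1.png",c["image"]);K,R,t=wristcam(o,c)
np.savez("w1.npz",K=K,R=R,t=t)
E
```

```text
[ 0.43782593 -0.3501203   0.18975081] 2.1 [-0.82  0.29 -0.04  1.24 -0.    0.66]
([-0.0014, -0.0049, 0.1795], [-0.0015, -0.0007, 0.398])
([-0.0014, -0.0049, 0.1795], [0.0011, -0.0022, -5.602])
```

View pics/w1.png

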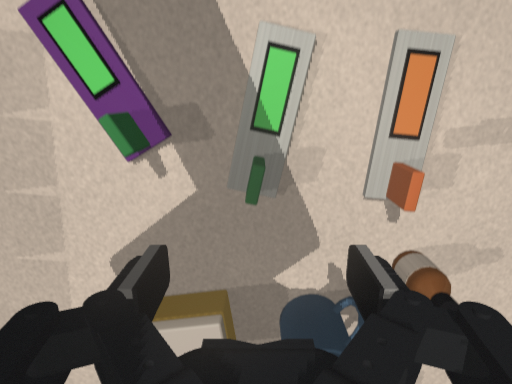

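The wrist view shows the green-finned aluminium carrier with plate corners (262,23), (316,38), (282,195), (230,188) and fin around (256,180). The purple one is at upper left and the orange one is on the right.

```bash
python3 - <<'E'
from station import env
from h import *
d=np.load("w1.npz");f=lambda p,z:ray(d["K"],d["R"],d["t"],p,z)
q=np.array([f(p,.01) for p in((262,23),(316,38),(282,195),(230,188))]);print(q.round(4),q.mean(0))
u=q[0]+q[1]-q[2]-q[3];print(np.linalg.norm(u)/2,np.arctan2(-u[0],u[1]))
for p in((264,157),(252,203),(247,203),(256,180)):print(p,f(p,.056).round(4))
print(-d["R"].T@d["t"])
E
```

```text
[[ 0.4301 -0.2071  0.01  ]
 [ 0.483  -0.2153  0.01  ]
 [ 0.4682 -0.3757  0.01  ]
 [ 0.41   -0.3728  0.01  ]] [ 0.44780784 -0.29271379  0.01      ]
0.16400184305856338 -0.10643564273684367
(264, 157) [ 0.4425 -0.3265  0.056 ]
(252, 203) [ 0.4352 -0.3721  0.056 ]
(247, 203) [ 0.4304 -0.3725  0.056 ]
(256, 180) [ 0.437  -0.3489  0.056 ]
[ 0.43224141 -0.27539021  0.33314822]
```

Request:
{"op": "servo_tool", "data": {
  "plan": [
    {"tx": -0.001, "ty": -0.003, "tz": 0.1, "wx": 0, "wy": 0, "wz": 0.4, "gripper": 0},
    {"tx": -0.001, "ty": -0.003, "tz": 0.2, "wx": 0, "wy": 0, "wz": 0.4, "gripper": 0},
    {"tx": -0.001, "ty": -0.003, "tz": 0.28, "wx": 0, "wy": 0, "wz": 0.4, "gripper": 0},
    {"tx": -0.001, "ty": -0.003, "tz": 0.336, "wx": 0, "wy": 0, "wz": 0.4, "gripper": 0},
    {"tx": -0.001, "ty": -0.003, "tz": 0.336, "wx": 0, "wy": 0, "wz": 0.4, "gripper": 0},
    {"tx": -0.001, "ty": -0.003, "tz": 0.336, "wx": 0, "wy": 0, "wz": 0.4, "gripper": 1},
    {"tx": -0.001, "ty": -0.003, "tz": 0.336, "wx": 0, "wy": 0, "wz": 0.4, "gripper": 1},
    {"tx": -0.001, "ty": -0.003, "tz": 0.336, "wx": 0, "wy": 0, "wz": 0.4, "gripper": 1},
    {"tx": -0.001, "ty": -0.003, "tz": 0.336, "wx": 0, "wy": 0, "wz": 0.4, "gripper": 1},
    {"tx": -0.001, "ty": -0.003, "tz": 0.336, "wx": 0, "wy": 0, "wz": 0.4, "gripper": 1},
    {"tx": -0.001, "ty": -0.003, "tz": 0.336, "wx": 0, "wy": 0, "wz": 0.4, "gripper": 1}
  ],
  "squeeze": 80
}}

```text
time_s: 3.25
eef_pos: [0.4361, -0.3478, 0.0242]
ee_rot: [2.349, 2.083, 0.0]
ft_force: [-0.0, 1.7, 5.7]
finger_gap: 0.0108
gripper_force: 79.0
```

Request:
{"op": "servo_tool", "data": {
  "plan": [
    {"tx": 0, "ty": 0, "tz": -0.02, "wx": 0, "wy": 0, "wz": 0, "gripper": 1},
    {"tx": 0, "ty": 0, "tz": -0.1, "wx": 0, "wy": 0, "wz": 0, "gripper": 1},
    {"tx": 0, "ty": 0, "tz": -0.2, "wx": 0, "wy": 0, "wz": 0, "gripper": 1},
    {"tx": 0, "ty": 0, "tz": -0.26, "wx": 0, "wy": 0, "wz": 0, "gripper": 1},
    {"tx": 0, "ty": 0, "tz": -0.26, "wx": 0, "wy": 0, "wz": 0, "gripper": 1}
  ]
}}

```text
time_s: 3.75
eef_pos: [0.437, -0.3488, 0.1584]
ee_rot: [2.344, 2.079, 0.0]
ft_force: [0.1, 0.2, -0.4]
finger_gap: 0.0107
gripper_force: 78.3
```

```bash
python3 - <<'E'
from station import env,camera
from h import *
c=camera("top");K,R,t=[np.array(c[k]) for k in("camera_matrix","R","t")]
f=lambda p,s,o,z:ray(K,R,t,((p[0]+.5)/s-.5+o[0],(p[1]+.5)/s-.5+o[1]),z)
A=lambda p,z:f(p,5,(75,130),z)
for n,a,b,z in(("near base",(0,418),(708,497),.04),("far wall",(310,90),(668,122),.066),("near wall",(215,222),(655,270),.066),("track",(30,380),(445,424),.04),("track far",(295,352),(455,370),.04)):
    a,b=A(a,z),A(b,z);u=a-b;print(n,a.round(4),b.round(4),np.arctan2(-u[0],u[1]))
cv2.imwrite("pics/top1.png",c["image"])
c=camera("side");cv2.imwrite("pics/s1.png",cv2.resize(c["image"][90:350,150:400],(750,780))[:600])
o=env.get_obs();print(o["eef_pos"],o["ft_force"],o["wrist_torque"],o["finger_gap"],o["joint_positions"])
c=camera("wrist");cv2.imwrite("pics/w2.png",c["image"])
a,b=cv2.imread("pics/w2.png"),cv2.imread("pics/s1.png")
cv2.imwrite("pics/m1.png",np.hstack([cv2.resize(a,(400,300)),cv2.resize(b,(400,300))]))
E
```

```text
near base [0.4399 0.3893 0.04  ] [ 0.4059 -0.0065  0.04  ] -0.08579663483372267
far wall [0.6257 0.2234 0.066 ] [0.6122 0.0221 0.066 ] -0.06686918012586075
near wall [0.5488 0.2696 0.066 ] [0.5279 0.0252 0.066 ] -0.08545733895000884
track [0.4616 0.3749 0.04  ] [0.4427 0.1415 0.04  ] -0.0807557774946133
track far [0.481  0.2284 0.04  ] [0.4731 0.1381 0.04  ] -0.08765264309167237
[ 0.43567924 -0.34743177  0.15393987] [-0.2168572   0.21889181 -2.39790734] [-0.03794908  0.03887319  0.03382551] 0.010853141380894915 [-8.23747349e-01  3.03155485e-01 -1.15563834e-01  1.15083168e+00
 -5.12379682e-05  8.66743090e-01]
```

View pics/m1.png

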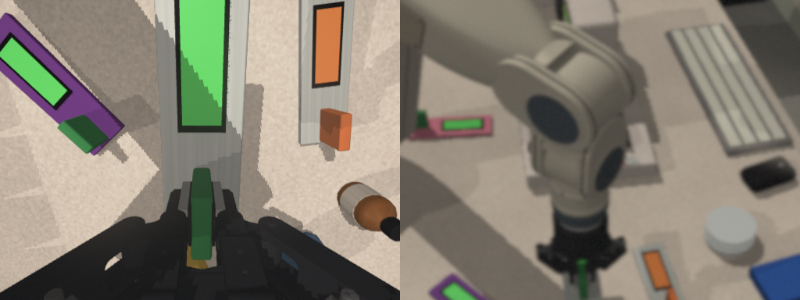

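The left half shows the carrier held by its fin, straight in the grip. I'll carry it over to the channel.

```bash
python3 - <<'E'
from station import env
from h import *
o=env.get_obs();print(o["eef_pos"],goal(o,[.5715,.027,.16],-.085)[0])
E
```

```text
[ 0.43532045 -0.34703116  0.1527932 ] ([0.7752, 0.1811, -0.0141], [-0.0013, -0.001, -0.0662])
```

Request:
{"op": "servo_tool", "data": {
  "plan": [
    {"tx": 0.775, "ty": 0.181, "tz": -0.016, "wx": 0, "wy": 0, "wz": -0.066, "gripper": 1},
    {"tx": 0.775, "ty": 0.181, "tz": -0.016, "wx": 0, "wy": 0, "wz": -0.066, "gripper": 1},
    {"tx": 0.775, "ty": 0.181, "tz": -0.016, "wx": 0, "wy": 0, "wz": -0.066, "gripper": 1},
    {"tx": 0.775, "ty": 0.181, "tz": -0.016, "wx": 0, "wy": 0, "wz": -0.066, "gripper": 1},
    {"tx": 0.775, "ty": 0.181, "tz": -0.016, "wx": 0, "wy": 0, "wz": -0.066, "gripper": 1},
    {"tx": 0.775, "ty": 0.181, "tz": -0.016, "wx": 0, "wy": 0, "wz": -0.066, "gripper": 1},
    {"tx": 0.775, "ty": 0.181, "tz": -0.016, "wx": 0, "wy": 0, "wz": -0.066, "gripper": 1},
    {"tx": 0.775, "ty": 0.181, "tz": -0.016, "wx": 0, "wy": 0, "wz": -0.066, "gripper": 1},
    {"tx": 0.775, "ty": 0.181, "tz": -0.016, "wx": 0, "wy": 0, "wz": -0.066, "gripper": 1},
    {"tx": 0.775, "ty": 0.181, "tz": -0.016, "wx": 0, "wy": 0, "wz": -0.066, "gripper": 1},
    {"tx": 0.775, "ty": 0.181, "tz": -0.016, "wx": 0, "wy": 0, "wz": -0.066, "gripper": 1}
  ]
}}

```text
time_s: 5.0
eef_pos: [0.5711, 0.026, 0.1601]
ee_rot: [-2.313, -2.124, 0.003]
ft_force: [0.9, 0.4, -1.1]
finger_gap: 0.0109
gripper_force: 78.2
```

```bash
python3 - <<'E'
from station import env,camera
from h import *
o=env.get_obs()
c=camera("wrist");cv2.imwrite("pics/w3.png",cv2.resize(c["image"],(800,600),interpolation=cv2.INTER_CUBIC));K,R,t=wristcam(o,c)
np.savez("w3.npz",K=K,R=R,t=t,T=np.r_[o["eef_pos"],o["ee_rot"]])
print(o["eef_pos"],goal(o,[.5732,.0405,.1],-.085)[0])
E
```

```text
[0.57107405 0.02599972 0.16014989] ([0.0293, 0.002, 0.1203], [-0.0044, 0.0005, -0.0009])
```

View pics/w3.png

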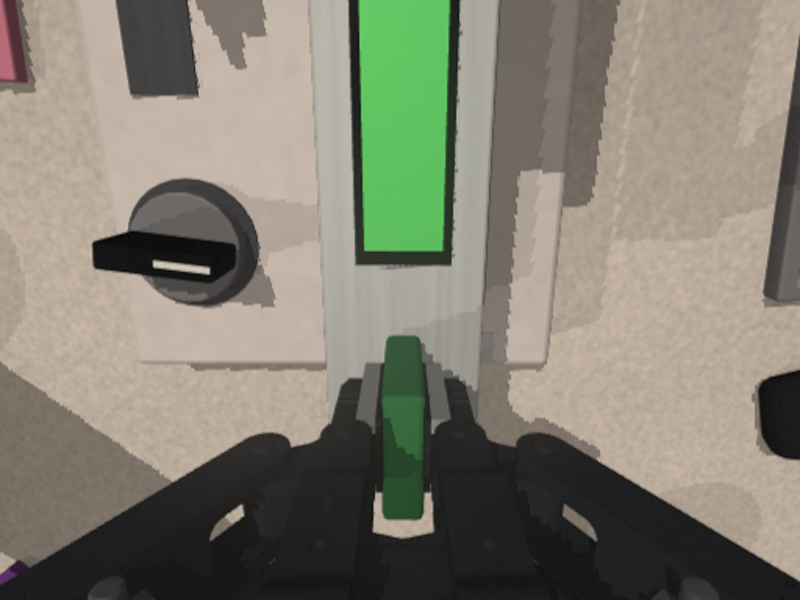

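The carrier sits over the channel. The base's -y edge shows corners at (142,362) and (547,364), and the knob bar runs along the imager's x. I'll use those corners to check the alignment.

```bash
python3 - <<'E'
from h import *
d=np.load("w3.npz");f=lambda p,z:ray(d["K"],d["R"],d["t"],((p[0]+.5)/1.5625-.5,(p[1]+.5)/1.5625-.5),z)
a,b=f((142,362),.04),f((547,364),.04);u=b-a;y=np.arctan2(u[1],u[0]);print(a,b,np.linalg.norm(u),y)
M=Ro.from_euler('z',-.085).as_matrix()
print("origin",(a+b)/2-M@[-.04,-.2,0])
# plate edges in tool coords at underside+10 -> z = tcp - .0115
z=d["T"][2]-.0225+.01
for l,r in(((310,0),(497,0)),((327,360),(484,300))):
    p,q=f(l,z),f(r,z);print(p,q,np.linalg.norm(p-q))
for p in((356,264),(451,264)):print("slide",f(p,z))
l0,l1=f((310,0),z),f((327,360),z);v=l0-l1;print("plate yaw",np.arctan2(-v[0],v[1]))
r0,r1=f((497,0),z),f((484,300),z);v=r0-r1;print("plate yaw",np.arctan2(-v[0],v[1]))
E
```

```text
[ 0.41074071 -0.00608326  0.04      ] [ 0.65448108 -0.02768232  0.04      ] 0.24469550403588086 -0.08838418094126456
origin [0.58944602 0.17899924 0.04      ]
[0.55523875 0.14506704 0.14764989] [0.60876478 0.14050682 0.14764989] 0.05371993940495276
[0.54540187 0.03287276 0.14764989] [0.60193893 0.05061541 0.14764989] 0.059255724657622376
slide [0.55966075 0.06681594 0.14764989]
slide [0.59136793 0.06415799 0.14764989]
plate yaw -0.08745354359821214
plate yaw -0.07578897008116335
```

Request:
{"op": "servo_tool", "data": {
  "plan": [
    {"tx": 0.014, "ty": 0.0036, "tz": 0.06, "wx": 0, "wy": 0, "wz": 0, "gripper": 1},
    {"tx": 0.028, "ty": 0.0036, "tz": 0.11, "wx": 0, "wy": 0, "wz": 0, "gripper": 1},
    {"tx": 0.028, "ty": 0.0036, "tz": 0.135, "wx": 0, "wy": 0, "wz": 0, "gripper": 1},
    {"tx": 0.028, "ty": 0.0036, "tz": 0.148, "wx": 0, "wy": 0, "wz": 0, "gripper": 1},
    {"tx": 0.028, "ty": 0.0036, "tz": 0.156, "wx": 0, "wy": 0, "wz": 0, "gripper": 1},
    {"tx": 0.028, "ty": 0.0036, "tz": 0.156, "wx": 0, "wy": 0, "wz": 0, "gripper": 1}
  ]
}}

```text
time_s: 5.65
eef_pos: [0.575, 0.0398, 0.0836]
ee_rot: [2.314, 2.124, 0.0]
ft_force: [0.3, -0.4, -1.6]
finger_gap: 0.0104
gripper_force: 78.2
```

Request:
{"op": "servo_tool", "data": {
  "plan": [
    {"tx": 0, "ty": 0, "tz": 0.004, "wx": 0, "wy": 0, "wz": 0, "gripper": 1},
    {"tx": 0, "ty": 0, "tz": 0.008, "wx": 0, "wy": 0, "wz": 0, "gripper": 1},
    {"tx": 0, "ty": 0, "tz": 0.011, "wx": 0, "wy": 0, "wz": 0, "gripper": 1},
    {"tx": 0, "ty": 0, "tz": 0.011, "wx": 0, "wy": 0, "wz": 0, "gripper": 1}
  ]
}}

```text
time_s: 6.05
eef_pos: [0.5752, 0.0402, 0.0792]
ee_rot: [2.313, 2.124, 0.002]
ft_force: [-3.0, -0.5, 10.1]
finger_gap: 0.0111
gripper_force: 79.8
```

Request:
{"op": "servo_tool", "data": {
  "plan": [
    {"tx": 0.01, "ty": 0, "tz": -0.001, "wx": 0, "wy": 0, "wz": 0, "gripper": 1},
    {"tx": 0.025, "ty": 0, "tz": -0.001, "wx": 0, "wy": 0, "wz": 0, "gripper": 1},
    {"tx": 0.04, "ty": 0, "tz": -0.001, "wx": 0, "wy": 0, "wz": 0, "gripper": 1},
    {"tx": 0.04, "ty": 0, "tz": -0.001, "wx": 0, "wy": 0, "wz": 0, "gripper": 1}
  ]
}}

```text
time_s: 6.45
eef_pos: [0.5772, 0.0612, 0.0792]
ee_rot: [2.312, 2.125, 0.002]
ft_force: [0.2, 0.1, 7.1]
finger_gap: 0.0109
gripper_force: 79.5
```

```bash
python3 - <<'E'
from station import env,camera
from h import *
o=env.get_obs()
c=camera("wrist");np.savez("w4.npz",K=wristcam(o,c)[0],R=wristcam(o,c)[1],t=wristcam(o,c)[2])
s=camera("side")["image"][120:215,215:325]
cv2.imwrite("pics/m2.png",np.hstack([cv2.resize(c["image"][:260,90:430],(459,351),interpolation=cv2.INTER_CUBIC),cv2.resize(s,(341,351),interpolation=cv2.INTER_CUBIC)]))
print(o["eef_pos"])
E
```

```text
[0.57723937 0.06121476 0.07921188]
```

View pics/m2.png

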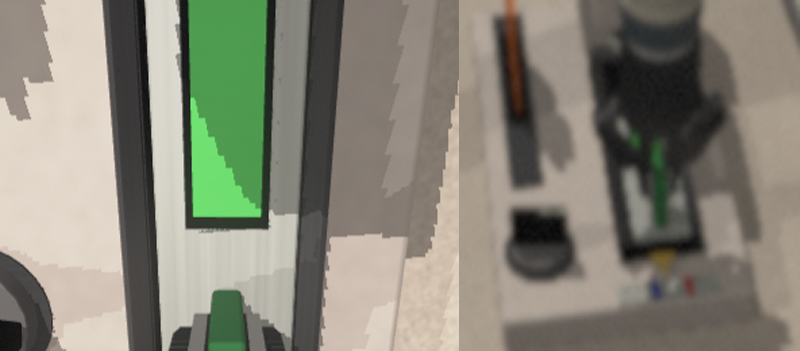

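The carrier lies between the dark channel walls, seated and straight, so I'll slide it in.

Request:
{"op": "servo_tool", "data": {
  "plan": [
    {"tx": 0.02, "ty": 0, "tz": 0, "wx": 0, "wy": 0, "wz": 0, "gripper": 1},
    {"tx": 0.05, "ty": 0, "tz": 0, "wx": 0, "wy": 0, "wz": 0, "gripper": 1},
    {"tx": 0.08, "ty": 0, "tz": 0, "wx": 0, "wy": 0, "wz": 0, "gripper": 1},
    {"tx": 0.1, "ty": 0, "tz": 0, "wx": 0, "wy": 0, "wz": 0, "gripper": 1},
    {"tx": 0.114, "ty": 0, "tz": 0, "wx": 0, "wy": 0, "wz": 0, "gripper": 1},
    {"tx": 0.114, "ty": 0, "tz": 0, "wx": 0, "wy": 0, "wz": 0, "gripper": 1}
  ]
}}

```text
time_s: 7.15
eef_pos: [0.582, 0.1184, 0.0792]
ee_rot: [2.312, 2.126, 0.003]
ft_force: [-0.0, 2.2, 7.6]
finger_gap: 0.0107
gripper_force: 79.4
```

Request:
{"op": "servo_tool", "data": {
  "plan": [
    {"tx": 0.006, "ty": 0, "tz": 0, "wx": 0, "wy": 0, "wz": 0, "gripper": 1},
    {"tx": 0.01, "ty": 0, "tz": 0, "wx": 0, "wy": 0, "wz": 0, "gripper": 1},
    {"tx": 0.014, "ty": 0, "tz": 0, "wx": 0, "wy": 0, "wz": 0, "gripper": 1},
    {"tx": 0.014, "ty": 0, "tz": 0, "wx": 0, "wy": 0, "wz": 0, "gripper": 1}
  ]
}}

```text
time_s: 7.55
eef_pos: [0.5826, 0.1242, 0.0792]
ee_rot: [2.312, 2.124, 0.002]
ft_force: [-1.4, -2.8, 6.8]
finger_gap: 0.0106
gripper_force: 79.5
```

Request:
{"op": "servo_tool", "data": {
  "plan": [
    {"tx": 0.004, "ty": 0, "tz": 0, "wx": 0, "wy": 0, "wz": 0, "gripper": 1},
    {"tx": 0.007, "ty": 0, "tz": 0, "wx": 0, "wy": 0, "wz": 0, "gripper": 1},
    {"tx": 0.007, "ty": 0, "tz": 0, "wx": 0, "wy": 0, "wz": 0, "gripper": 1}
  ]
}}

```text
time_s: 7.85
eef_pos: [0.5827, 0.1254, 0.0792]
ee_rot: [2.312, 2.12, -0.004]
ft_force: [-1.8, -16.3, 8.8]
finger_gap: 0.0111
gripper_force: 79.8
```

Request:
{"op": "servo_tool", "data": {
  "plan": [
    {"tx": 0.007, "ty": 0, "tz": 0, "wx": 0, "wy": 0, "wz": 0, "gripper": 0.5},
    {"tx": 0.007, "ty": 0, "tz": 0, "wx": 0, "wy": 0, "wz": 0, "gripper": 0.5},
    {"tx": 0.007, "ty": 0, "tz": 0, "wx": 0, "wy": 0, "wz": 0, "gripper": 0.5},
    {"tx": 0.004, "ty": 0, "tz": -0.02, "wx": 0, "wy": 0, "wz": 0, "gripper": 0.5},
    {"tx": 0, "ty": 0, "tz": -0.1, "wx": 0, "wy": 0, "wz": 0, "gripper": 0.5},
    {"tx": -0.05, "ty": 0, "tz": -0.2, "wx": 0, "wy": 0, "wz": 0, "gripper": 0.5},
    {"tx": -0.08, "ty": 0, "tz": -0.24, "wx": 0, "wy": 0, "wz": 0, "gripper": 0.5},
    {"tx": -0.08, "ty": 0, "tz": -0.24, "wx": 0, "wy": 0, "wz": 0, "gripper": 0.5}
  ]
}}

```text
time_s: 8.65
eef_pos: [0.5803, 0.0862, 0.2031]
ee_rot: [2.312, 2.12, 0.008]
ft_force: [1.3, 0.7, -0.3]
finger_gap: 0.0427
gripper_force: 0.0
```

```bash
python3 - <<'E'
from station import env,camera
from h import *
o=env.get_obs();c=camera("wrist");K,R,t=wristcam(o,c);np.savez("w5.npz",K=K,R=R,t=t)
tp=camera("top")["image"];print(o["joint_positions"].round(2))
cv2.imwrite("pics/m3.png",np.hstack([cv2.resize(c["image"],(512,384)),cv2.resize(tp[140:236,170:242],(288,384),interpolation=cv2.INTER_CUBIC)]))
M=Ro.from_euler('z',-.085).as_matrix();k=np.array([.5862,.179,0])+M@[-.12,-.125,0];print(o["eef_pos"],k)
for x in goal(o,[k[0],k[1],.13],-.085+np.pi/2-.02):print(x)
E
```

```text
[ 0.    0.33  0.05  1.28 -0.    1.66]
[0.5803272  0.08619038 0.2031427 ] [0.45602103 0.06463901 0.        ]
([-0.0645, -0.245, 0.1445], [0.0114, 0.0102, -2.9647])
([-0.0645, -0.245, 0.1445], [0.0103, -0.0115, 3.0353])
```

View pics/m3.png

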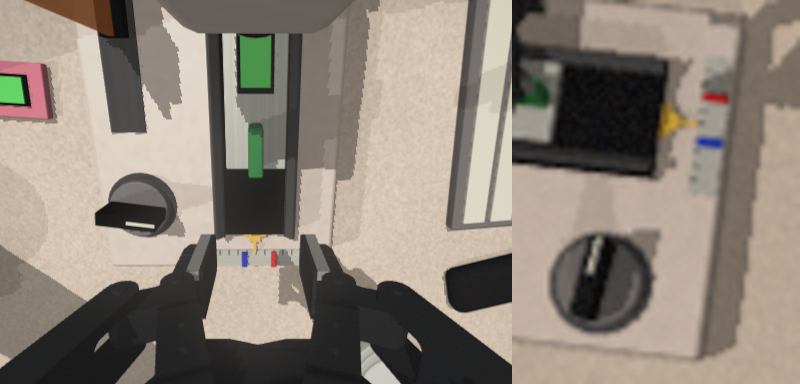

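The carrier is home: fin at (256,150) and bare floor from row 169 to the mouth at 235, with its far end under the head. The pointer tip is (256,250), red (274,259) and blue (245,259), so red lies on the +x side. The knob disc centre is about (142,205).

```bash
cat >> h.py <<'E'
M=Ro.from_euler('z',-.0865).as_matrix();ORG=np.array([.5862,.179,0])
def marks(c,K,R,t):
    "imager coords of pointer tip, red, blue from colour masks"
    h=cv2.cvtColor(c,cv2.COLOR_BGR2HSV);r={}
    def w(p,z):return M.T@(ray(K,R,t,p,z)-ORG)
    pr=lambda X:(lambda v:(K@v)[:2]/v[2])(R@X+t)
    for n,ms,z in(("tip",[((22,140,110),(32,255,255))],.046),("red",[((0,170,80),(5,255,255)),((174,170,80),(180,255,255))],.045),("blue",[((112,130,60),(128,255,255))],.045)):
        m=sum(cv2.inRange(h,*a) for a in ms)
        ys,xs=np.nonzero(m);L=np.array([w((x,y),z) for x,y in zip(xs,ys)])
        if not len(L):continue
        k=(abs(L[:,0])<.07)&(L[:,1]>-.215)&(L[:,1]<-.14);L=L[k]
        if len(L): r[n]=(len(L),L.mean(0)[:2].round(4),(L[L[:,1]<L[:,1].min()+.008].mean(0)[:2]).round(4))
    return r
E
python3 - <<'E'
from station import camera
from h import *
d=np.load("w5.npz");f=lambda p,z:ray(d["K"],d["R"],d["t"],p,z)
im=np.array(cv2.imread("pics/m3.png")[:,:512])
print("wrist",marks(im,d["K"],d["R"],d["t"]))
c=camera("top");print("top",marks(c["image"],*[np.array(c[k]) for k in("camera_matrix","R","t")]))
I=lambda p,z:(M.T@(f(p,z)-ORG)).round(4)
print("disc",f((142,205),.053),I((142,205),.053))
print("bar",I((97,215),.087),I((166,210),.087),I((166,227),.087))
print("carrier end",I((256,169),.065),"mouth",I((256,235),.063),"base",I((112,264),.04),I((332,264),.04))
E
```

```text
wrist {'red': (45, array([ 0.0216, -0.1886]), array([ 0.0216, -0.1926])), 'blue': (69, array([-0.0108, -0.1882]), array([-0.0109, -0.1925]))}
top {'tip': (5, array([ 0.0013, -0.1572]), array([ 0.0014, -0.1581])), 'red': (6, array([ 0.0197, -0.1892]), array([ 0.0202, -0.1934])), 'blue': (7, array([-0.0131, -0.1904]), array([-0.0132, -0.1926]))}
disc [0.4623814  0.06710092 0.053     ] [-0.1137 -0.1222  0.053 ]
bar [-0.1421 -0.1197  0.087 ] [-0.0791 -0.1149  0.087 ] [-0.0806 -0.1316  0.087 ]
carrier end [ 0.0025 -0.082   0.065 ] mouth [ 0.0025 -0.1512  0.063 ] base [-0.1604 -0.1975  0.04  ] [ 0.0889 -0.1982  0.04  ]
```

Request:
{"op": "servo_tool", "data": {
  "plan": [
    {"tx": -0.03, "ty": -0.08, "tz": 0, "wx": 0, "wy": 0, "wz": -0.95, "gripper": 0.5},
    {"tx": -0.04, "ty": -0.16, "tz": 0, "wx": 0, "wy": 0, "wz": -0.95, "gripper": 0.5},
    {"tx": -0.06, "ty": -0.24, "tz": 0, "wx": 0, "wy": 0, "wz": -0.95, "gripper": 0.5},
    {"tx": -0.06, "ty": -0.24, "tz": 0, "wx": 0, "wy": 0, "wz": -0.95, "gripper": 0.5}
  ]
}}

```text
time_s: 9.2
eef_pos: [0.4515, 0.0685, 0.1973]
ee_rot: [-1.709, -2.632, 0.004]
ft_force: [-0.3, -0.5, 0.1]
finger_gap: 0.0426
gripper_force: 0.0
```

Request:
{"op": "servo_tool", "data": {
  "plan": [
    {"tx": 0, "ty": 0, "tz": 0, "wx": 0, "wy": 0, "wz": -1, "gripper": 0.5},
    {"tx": 0, "ty": 0, "tz": 0, "wx": 0, "wy": 0, "wz": -1, "gripper": 0.5},
    {"tx": 0, "ty": 0, "tz": 0, "wx": 0, "wy": 0, "wz": -1, "gripper": 0.5},
    {"tx": 0, "ty": 0, "tz": 0, "wx": 0, "wy": 0, "wz": -1, "gripper": 0.5}
  ]
}}

```text
time_s: 9.6
eef_pos: [0.456, 0.0686, 0.1971]
ee_rot: [-0.97, -2.986, 0.001]
ft_force: [0.3, -0.1, 0.8]
finger_gap: 0.0425
gripper_force: 0.0
```

Request:
{"op": "servo_tool", "data": {
  "plan": [
    {"tx": 0, "ty": 0, "tz": 0.05, "wx": 0, "wy": 0, "wz": -1, "gripper": 0.5},
    {"tx": 0, "ty": 0, "tz": 0.1, "wx": 0, "wy": 0, "wz": -1, "gripper": 0.5},
    {"tx": 0, "ty": 0, "tz": 0.1, "wx": 0, "wy": 0, "wz": -1, "gripper": 0.5},
    {"tx": 0, "ty": 0, "tz": 0.1, "wx": 0, "wy": 0, "wz": -1, "gripper": 0.5},
    {"tx": 0, "ty": 0, "tz": 0.1, "wx": 0, "wy": 0, "wz": -1, "gripper": 0.5}
  ]
}}

```text
time_s: 10.1
eef_pos: [0.4559, 0.0685, 0.147]
ee_rot: [-0.172, -3.134, -0.0]
ft_force: [0.3, 0.1, 0.3]
finger_gap: 0.0425
gripper_force: 0.0
```

```bash
python3 - <<'E'
from station import env,camera
from h import *
o=env.get_obs();k=ORG+M@[-.12,-.125,0];print(o["eef_pos"],k,o["joint_positions"].round(2),o["time_s"])
print(goal(o,[k[0],k[1],.0585],-.0865+np.pi/2-.02)[0])
E
```

```text
[0.45592235 0.06851777 0.14704367] [0.45584963 0.06483441 0.        ] [-0.03  0.15 -0.34  1.08  0.    0.08] 10.1
([-0.0011, -0.0073, 0.1771], [-0.0002, -0.0051, -0.0057])
```

Request:
{"op": "servo_tool", "data": {
  "plan": [
    {"tx": -0.001, "ty": -0.007, "tz": 0.07, "wx": 0, "wy": 0, "wz": 0, "gripper": 0.5},
    {"tx": -0.001, "ty": -0.007, "tz": 0.13, "wx": 0, "wy": 0, "wz": 0, "gripper": 0.5},
    {"tx": -0.001, "ty": -0.007, "tz": 0.176, "wx": 0, "wy": 0, "wz": 0, "gripper": 0.5},
    {"tx": -0.001, "ty": -0.007, "tz": 0.176, "wx": 0, "wy": 0, "wz": 0, "gripper": 0.5},
    {"tx": -0.001, "ty": -0.007, "tz": 0.176, "wx": 0, "wy": 0, "wz": 0, "gripper": 1},
    {"tx": -0.001, "ty": -0.007, "tz": 0.176, "wx": 0, "wy": 0, "wz": 0, "gripper": 1},
    {"tx": -0.001, "ty": -0.007, "tz": 0.176, "wx": 0, "wy": 0, "wz": 0, "gripper": 1},
    {"tx": -0.001, "ty": -0.007, "tz": 0.176, "wx": 0, "wy": 0, "wz": 0, "gripper": 1},
    {"tx": -0.001, "ty": -0.007, "tz": 0.176, "wx": 0, "wy": 0, "wz": 0, "gripper": 1}
  ],
  "squeeze": 40
}}

```text
time_s: 11.0
eef_pos: [0.4577, 0.0623, 0.0615]
ee_rot: [0.178, 3.134, -0.008]
ft_force: [0.2, -14.5, -3.5]
finger_gap: 0.0131
gripper_force: 42.7
```

Request:
{"op": "servo_tool", "data": {
  "plan": [
    {"tx": 0, "ty": -0.005, "tz": 0, "wx": 0, "wy": 0, "wz": 0, "gripper": 1},
    {"tx": 0, "ty": -0.005, "tz": 0, "wx": 0, "wy": 0, "wz": 0, "gripper": 1}
  ]
}}

```text
time_s: 11.2
eef_pos: [0.4577, 0.0621, 0.0615]
ee_rot: [0.175, 3.134, 0.001]
ft_force: [2.4, -0.0, 0.5]
finger_gap: 0.0132
gripper_force: 43.6
```

Request:
{"op": "servo_tool", "data": {
  "plan": [
    {"tx": 0, "ty": 0, "tz": 0, "wx": 0, "wy": 0, "wz": -0.2, "gripper": 1},
    {"tx": 0, "ty": 0, "tz": 0, "wx": 0, "wy": 0, "wz": -0.4, "gripper": 1},
    {"tx": 0, "ty": 0, "tz": 0, "wx": 0, "wy": 0, "wz": -0.6, "gripper": 1},
    {"tx": 0, "ty": 0, "tz": 0, "wx": 0, "wy": 0, "wz": -0.8, "gripper": 1},
    {"tx": 0, "ty": 0, "tz": 0, "wx": 0, "wy": 0, "wz": -0.8, "gripper": 1}
  ]
}}

```text
time_s: 11.7
eef_pos: [0.4576, 0.0624, 0.0614]
ee_rot: [-0.484, 3.101, 0.0]
ft_force: [3.6, 2.5, 5.9]
finger_gap: 0.0135
gripper_force: 44.2
```

```bash
python3 - <<'E'
from station import env,camera
from h import *
o=env.get_obs();print(o["wrist_torque"].round(2),o["ft_force"].round(1))
c=camera("wrist");print("wrist",marks(c["image"],*wristcam(o,c)))
c=camera("top");print("top",marks(c["image"],*[np.array(c[k]) for k in("camera_matrix","R","t")]))
c=camera("side");print("side",marks(c["image"],*[np.array(c[k]) for k in("camera_matrix","R","t")]))
E
```

```text
[ 0.76 -0.33  0.12] [3.6 2.5 5.9]
wrist {}
top {'tip': (3, array([ 0.0023, -0.1578]), array([ 0.0023, -0.1578])), 'red': (6, array([ 0.0197, -0.1892]), array([ 0.0202, -0.1934])), 'blue': (7, array([-0.0131, -0.1904]), array([-0.0132, -0.1926]))}
side {}
```

Request:
{"op": "servo_tool", "data": {
  "plan": [
    {"tx": 0, "ty": 0, "tz": 0, "wx": 0, "wy": 0, "wz": -0.2, "gripper": 1},
    {"tx": 0, "ty": 0, "tz": 0, "wx": 0, "wy": 0, "wz": -0.4, "gripper": 1},
    {"tx": 0, "ty": 0, "tz": 0, "wx": 0, "wy": 0, "wz": -0.6, "gripper": 1},
    {"tx": 0, "ty": 0, "tz": 0, "wx": 0, "wy": 0, "wz": -0.8, "gripper": 1},
    {"tx": 0, "ty": 0, "tz": 0, "wx": 0, "wy": 0, "wz": -0.8, "gripper": 1}
  ]
}}

```text
time_s: 12.35
eef_pos: [0.4574, 0.0627, 0.0614]
ee_rot: [-1.116, 2.934, 0.001]
ft_force: [2.5, 5.0, 7.5]
finger_gap: 0.0134
gripper_force: 44.6
```

Request:
{"op": "servo_tool", "data": {
  "plan": [
    {"tx": 0, "ty": 0, "tz": 0, "wx": 0, "wy": 0, "wz": -0.2, "gripper": 1},
    {"tx": 0, "ty": 0, "tz": 0, "wx": 0, "wy": 0, "wz": -0.4, "gripper": 1},
    {"tx": 0, "ty": 0, "tz": 0, "wx": 0, "wy": 0, "wz": -0.6, "gripper": 1},
    {"tx": 0, "ty": 0, "tz": 0, "wx": 0, "wy": 0, "wz": -0.8, "gripper": 1},
    {"tx": 0, "ty": 0, "tz": 0, "wx": 0, "wy": 0, "wz": -0.8, "gripper": 1}
  ]
}}

```text
time_s: 12.85
eef_pos: [0.4571, 0.0628, 0.0614]
ee_rot: [-1.702, 2.638, 0.0]
ft_force: [0.6, 5.8, 9.8]
finger_gap: 0.0131
gripper_force: 44.8
```

```bash
python3 - <<'E'
from station import env,camera
from h import *
o=env.get_obs();print(o["wrist_torque"].round(2),o["ft_force"].round(1),o["joint_positions"].round(2))
c=camera("wrist");cv2.imwrite("pics/w6.png",c["image"]);K,R,t=wristcam(o,c);print("wrist",marks(c["image"],K,R,t))
v=R@(ORG+M@[.01,-.18,.046])+t;print(K@v/v[2],v)
E
```

```text
[1.35 0.24 0.13] [0.6 5.8 9.8] [-0.05  0.23 -0.49  0.85  0.   -1.19]
wrist {'red': (3, array([ 0.0169, -0.1824]), array([ 0.0169, -0.1824])), 'blue': (435, array([-0.0118, -0.1903]), array([-0.0118, -0.1951]))}
[ 11.90801424 221.36337859   1.        ] [-0.13835523  0.01706878  0.17150767]
```

Request:
{"op": "servo_tool", "data": {
  "plan": [
    {"tx": 0, "ty": 0, "tz": 0, "wx": 0, "wy": 0, "wz": -0.2, "gripper": 1},
    {"tx": 0, "ty": 0, "tz": 0, "wx": 0, "wy": 0, "wz": -0.4, "gripper": 1},
    {"tx": 0, "ty": 0, "tz": 0, "wx": 0, "wy": 0, "wz": -0.6, "gripper": 1},
    {"tx": 0, "ty": 0, "tz": 0, "wx": 0, "wy": 0, "wz": -0.7, "gripper": 1},
    {"tx": 0, "ty": 0, "tz": 0, "wx": 0, "wy": 0, "wz": -0.7, "gripper": 1}
  ]
}}

```text
time_s: 13.4
eef_pos: [0.4568, 0.0629, 0.0614]
ee_rot: [-2.152, 2.285, 0.0]
ft_force: [-0.4, 5.7, 11.8]
finger_gap: 0.013
gripper_force: 45.0
```

Request:
{"op": "servo_tool", "data": {
  "plan": [
    {"tx": 0, "ty": 0, "tz": 0, "wx": 0, "wy": 0, "wz": -0.2, "gripper": 1},
    {"tx": 0, "ty": 0, "tz": 0, "wx": 0, "wy": 0, "wz": -0.4, "gripper": 1},
    {"tx": 0, "ty": 0, "tz": 0, "wx": 0, "wy": 0, "wz": -0.6, "gripper": 1},
    {"tx": 0, "ty": 0, "tz": 0, "wx": 0, "wy": 0, "wz": -0.67, "gripper": 1},
    {"tx": 0, "ty": 0, "tz": 0, "wx": 0, "wy": 0, "wz": -0.67, "gripper": 1},
    {"tx": 0, "ty": 0, "tz": 0, "wx": 0, "wy": 0, "wz": -0.67, "gripper": 1}
  ]
}}

```text
time_s: 14.0
eef_pos: [0.4565, 0.0628, 0.0614]
ee_rot: [-2.517, 1.877, 0.0]
ft_force: [-2.5, 6.0, 11.0]
finger_gap: 0.0127
gripper_force: 45.2
```

```bash
python3 - <<'E'
from station import env,camera
from h import *
o=env.get_obs();print(o["wrist_torque"].round(2),o["ft_force"].round(1),o["joint_positions"].round(2))
for n in("top","side"):
    c=camera(n);im=c["image"];K,R,t=[np.array(c[k]) for k in("camera_matrix","R","t")]
    cv2.imwrite(f"pics/{n}7.png",im)
    # rectified patch: imager x -30..50 mm, y -205..-145 at z .046, 4 px/mm
    g=np.array([[(lambda v:(K@v)[:2]/v[2])(R@(ORG+M@[x/4000,y/4000,.046])+t) for x in range(-120,200)] for y in range(-820,-580)],np.float32)
    p=cv2.remap(im,g[...,0],g[...,1],cv2.INTER_LINEAR);cv2.imwrite(f"pics/{n}r.png",p)
    h=cv2.cvtColor(p,cv2.COLOR_BGR2HSV)
    for nm,lo,hi in(("y",(18,110,70),(35,255,255)),("r",(0,130,70),(8,255,255)),("r2",(172,130,70),(180,255,255)),("b",(108,110,50),(130,255,255))):
        ys,xs=np.nonzero(cv2.inRange(h,lo,hi))
        if len(xs):print(n,nm,len(xs),"x mm",xs.mean()/4-30,"y",ys.min()/4-205,ys.max()/4-205,"tip x",xs[ys<ys.min()+16].mean()/4-30)
E
```

```text
[1.13 0.85 0.11] [-2.5  6.  11. ] [-0.05  0.23 -0.49  0.85  0.   -1.91]
top y 5085 x mm 20.18849557522124 y -177.75 -152.0 tip x 19.957692307692305
top r 1448 x mm 19.349102209944753 y -198.25 -179.75 tip x 19.293478260869563
top b 1263 x mm -13.260886777513857 y -197.25 -180.75 tip x -13.290624999999999
side y 5960 x mm 22.90998322147651 y -172.25 -149.5 tip x 23.567129629629626
```

Rectified, the tip sits at x = 20.0 mm and the red mark at 19.3 mm, so they are aligned. I'll release the knob and rise.

Request:
{"op": "servo_tool", "data": {
  "plan": [
    {"tx": 0, "ty": 0, "tz": 0, "wx": 0, "wy": 0, "wz": 0, "gripper": 0.5},
    {"tx": 0, "ty": 0, "tz": 0, "wx": 0, "wy": 0, "wz": 0, "gripper": 0.5},
    {"tx": 0, "ty": 0, "tz": 0, "wx": 0, "wy": 0, "wz": 0, "gripper": 0.5},
    {"tx": 0, "ty": 0, "tz": -0.06, "wx": 0, "wy": 0, "wz": 0, "gripper": 0.5},
    {"tx": 0, "ty": 0, "tz": -0.15, "wx": 0, "wy": 0, "wz": 0.3, "gripper": 0.5},
    {"tx": 0, "ty": 0, "tz": -0.25, "wx": 0, "wy": 0, "wz": 0.6, "gripper": 0.5},
    {"tx": 0, "ty": 0, "tz": -0.35, "wx": 0, "wy": 0, "wz": 0.72, "gripper": 0.5},
    {"tx": 0, "ty": 0, "tz": -0.4, "wx": 0, "wy": 0, "wz": 0.72, "gripper": 0.5},
    {"tx": 0, "ty": 0, "tz": -0.4, "wx": 0, "wy": 0, "wz": 0.72, "gripper": 0.5}
  ]
}}

```text
time_s: 15.0
eef_pos: [0.4578, 0.0618, 0.2638]
ee_rot: [-2.121, 2.312, -0.007]
ft_force: [-0.3, -0.2, -0.3]
finger_gap: 0.0429
gripper_force: 0.0
```

```bash
cat >> h.py <<'E'
def rect(im,K,R,t,n=None):
    g=np.array([[(lambda v:(K@v)[:2]/v[2])(R@(ORG+M@[x/4000,y/4000,.046])+t) for x in range(-120,200)] for y in range(-820,-580)],np.float32)
    p=cv2.remap(im,g[...,0],g[...,1],cv2.INTER_LINEAR);h=cv2.cvtColor(p,cv2.COLOR_BGR2HSV)
    for nm,lo,hi in(("y",(18,110,70),(35,255,255)),("r",(0,130,70),(8,255,255)),("r2",(172,130,70),(180,255,255)),("b",(108,110,50),(130,255,255))):
        ys,xs=np.nonzero(cv2.inRange(h,lo,hi))
        if len(xs):print(nm,len(xs),"x mm",xs.mean()/4-30,"y",ys.min()/4-205,ys.max()/4-205,"tip x",xs[ys<ys.min()+16].mean()/4-30)
    return p
E
python3 - <<'E'
from station import env,camera
from h import *
o=env.get_obs();print(o["eef_pos"],o["joint_positions"].round(2))
c=camera("wrist");K,R,t=wristcam(o,c);cv2.imwrite("pics/w8.png",c["image"]);np.savez("w8.npz",K=K,R=R,t=t)
print("wrist");pw=rect(c["image"],K,R,t)
c2=camera("top");print("top");pt=rect(c2["image"],*[np.array(c2[k]) for k in("camera_matrix","R","t")])
s=ORG+M@[-.125,.08,0];print(s)
for x in goal(o,[s[0],s[1],.23],np.pi-.0865):print(x)
cv2.imwrite("pics/m4.png",np.hstack([c["image"],np.vstack([cv2.resize(pw,(256,192)),cv2.resize(pt,(256,192))])]))
E
```

```text
[0.45784467 0.06178012 0.26378963] [-0.05  0.1  -0.1   1.37 -0.   -1.53]
wrist
y 4952 x mm 21.523879240710826 y -179.75 -153.0 tip x 21.390969162995596
r 1812 x mm 20.743101545253865 y -198.5 -180.5 tip x 20.672348484848484
b 1761 x mm -11.732822260079502 y -198.5 -180.75 tip x -11.724489795918366
top
y 5083 x mm 20.205488884517017 y -177.75 -152.0 tip x 20.030104712041883
r 1466 x mm 19.351978171896313 y -198.25 -179.75 tip x 19.2737003058104
b 1266 x mm -13.245458135860979 y -197.25 -180.75 tip x -13.289137380191693
[0.46857872 0.26949992 0.        ]
([-0.4157, 0.0147, 0.0675], [-0.0118, -0.0, 0.0009])
([-0.4157, 0.0147, 0.0675], [0.0001, -0.0185, -5.9991])
```

View pics/m4.png

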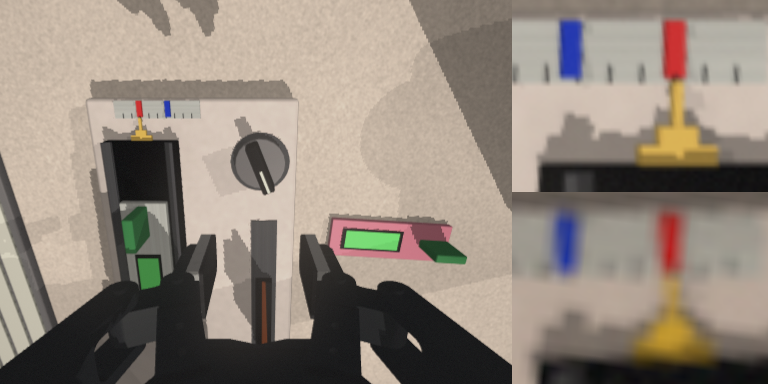

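The last picture shows the pointer under the red bar in both rectified views (0.7 mm off) and the knob released. The shield plate's end is at (264,278). Moving to the shield tab next.

Request:
{"op": "servo_tool", "data": {
  "plan": [
    {"tx": -0.1, "ty": 0.004, "tz": 0.02, "wx": 0, "wy": 0, "wz": 0, "gripper": 0.5},
    {"tx": -0.2, "ty": 0.008, "tz": 0.04, "wx": 0, "wy": 0, "wz": 0, "gripper": 0.5},
    {"tx": -0.3, "ty": 0.012, "tz": 0.06, "wx": 0, "wy": 0, "wz": 0, "gripper": 0.5},
    {"tx": -0.4, "ty": 0.014, "tz": 0.067, "wx": 0, "wy": 0, "wz": 0, "gripper": 0.5},
    {"tx": -0.416, "ty": 0.0147, "tz": 0.067, "wx": 0, "wy": 0, "wz": 0, "gripper": 0.5},
    {"tx": -0.416, "ty": 0.0147, "tz": 0.067, "wx": 0, "wy": 0, "wz": 0, "gripper": 0.5}
  ]
}}

```text
time_s: 15.7
eef_pos: [0.4659, 0.2712, 0.2245]
ee_rot: [2.126, -2.308, -0.002]
ft_force: [0.7, -0.7, 0.5]
finger_gap: 0.0429
gripper_force: 0.0
```

```bash
python3 - <<'E'
from station import env,camera
from h import *
o=env.get_obs();print(o["eef_pos"])
c=camera("wrist");K,R,t=wristcam(o,c);im=c["image"]
# rectify at z=.19: imager x -175..-75, y -20..140, 2 mm/px ; print dark mask extents
g=np.array([[(lambda v:(K@v)[:2]/v[2])(R@(ORG+M@[x/1000,y/1000,.19])+t) for x in range(-180,-70,2)] for y in range(-30,150,2)],np.float32)
p=cv2.remap(im,g[...,0],g[...,1],cv2.INTER_LINEAR).max(2)
for i in range(0,90,3):print(-30+2*i,''.join('.' if v>120 else('o' if v>45 else '#') for v in p[i]))
E
```

```text
[0.46594721 0.27118874 0.22447635]
-30 .......................................................
-24 ........................ooooooooo......................
-18 ........................ooooooooo......................
-12 ....o...................ooooooooo......................
-6 ....o...................ooooooooo......................
0 o.......................ooooooooo......................
6 ........................ooooooooo......................
12 ........................ooooooooo......................
18 ........................ooooooooo......................
24 ........................ooooooooo......................
30 ........................oooo..ooo......................
36 ........................oooo..ooo......................
42 ........................oooo..ooo......................
48 ........................oooo..ooo......................
54 ........................oooo..ooo......................
60 ........................ooooooooo.....................o
66 ........................ooooooooo..................oooo
72 ........................ooooooooo..................oooo
78 ........................ooooooooo..................ooo.
84 ........................ooooooooo...................o.o
90 ........................ooooooooo..................oo.o
96 ........ooooo...........ooooooooo.......oooooo.....oooo
102 ..ooooooooooo...........ooooooooo.......oooooooooooo.oo
108 .oooooooooooo.............oooooo........ooooooooooo#o.o
114 ooooooooooooo...........................oooooooooo####o
120 ooooooooooooo............................oooooo.o######
126 ##oooooooooo..............................ooooo########
132 #####oooooo...............................ooooo########
138 #######ooo.................................oooo########
144 #######ooo..................................ooo########
```

Request:
{"op": "servo_tool", "data": {
  "plan": [
    {"tx": -0.003, "ty": -0.005, "tz": 0.06, "wx": 0, "wy": 0, "wz": 0, "gripper": 0.5},
    {"tx": -0.003, "ty": -0.005, "tz": 0.11, "wx": 0, "wy": 0, "wz": 0, "gripper": 0.5},
    {"tx": -0.003, "ty": -0.005, "tz": 0.125, "wx": 0, "wy": 0, "wz": 0, "gripper": 0.5},
    {"tx": -0.003, "ty": -0.005, "tz": 0.125, "wx": 0, "wy": 0, "wz": 0, "gripper": 1},
    {"tx": -0.003, "ty": -0.005, "tz": 0.125, "wx": 0, "wy": 0, "wz": 0, "gripper": 1},
    {"tx": -0.003, "ty": -0.005, "tz": 0.125, "wx": 0, "wy": 0, "wz": 0, "gripper": 1},
    {"tx": -0.003, "ty": -0.005, "tz": 0.125, "wx": 0, "wy": 0, "wz": 0, "gripper": 1},
    {"tx": -0.003, "ty": -0.005, "tz": 0.125, "wx": 0, "wy": 0, "wz": 0, "gripper": 1}
  ],
  "squeeze": 40
}}

```text
time_s: 16.55
eef_pos: [0.4699, 0.2711, 0.1655]
ee_rot: [-2.124, 2.313, -0.001]
ft_force: [-1.4, -1.9, 5.9]
finger_gap: 0.0111
gripper_force: 41.4
```

Request:
{"op": "servo_tool", "data": {
  "plan": [
    {"tx": 0.03, "ty": 0, "tz": 0, "wx": 0, "wy": 0, "wz": 0, "gripper": 1},
    {"tx": 0.07, "ty": 0, "tz": 0, "wx": 0, "wy": 0, "wz": 0, "gripper": 1},
    {"tx": 0.11, "ty": 0, "tz": 0, "wx": 0, "wy": 0, "wz": 0, "gripper": 1},
    {"tx": 0.14, "ty": 0, "tz": 0, "wx": 0, "wy": 0, "wz": 0, "gripper": 1},
    {"tx": 0.154, "ty": 0, "tz": 0, "wx": 0, "wy": 0, "wz": 0, "gripper": 1},
    {"tx": 0.154, "ty": 0, "tz": 0, "wx": 0, "wy": 0, "wz": 0, "gripper": 1}
  ]
}}

```text
time_s: 17.15
eef_pos: [0.4632, 0.1937, 0.1655]
ee_rot: [-2.123, 2.314, -0.002]
ft_force: [-2.6, -2.0, 7.0]
finger_gap: 0.011
gripper_force: 41.5
```

Request:
{"op": "servo_tool", "data": {
  "plan": [
    {"tx": 0.006, "ty": 0, "tz": 0, "wx": 0, "wy": 0, "wz": 0, "gripper": 1},
    {"tx": 0.012, "ty": 0, "tz": 0, "wx": 0, "wy": 0, "wz": 0, "gripper": 1},
    {"tx": 0.012, "ty": 0, "tz": 0, "wx": 0, "wy": 0, "wz": 0, "gripper": 1}
  ]
}}

```text
time_s: 17.45
eef_pos: [0.4629, 0.1897, 0.1655]
ee_rot: [-2.123, 2.31, 0.002]
ft_force: [-1.5, 7.0, 5.7]
finger_gap: 0.0111
gripper_force: 41.4
```

Request:
{"op": "servo_tool", "data": {
  "plan": [
    {"tx": 0.004, "ty": 0, "tz": 0, "wx": 0, "wy": 0, "wz": 0, "gripper": 1},
    {"tx": 0.006, "ty": 0, "tz": 0, "wx": 0, "wy": 0, "wz": 0, "gripper": 1},
    {"tx": 0.006, "ty": 0, "tz": 0, "wx": 0, "wy": 0, "wz": 0, "gripper": 1}
  ]
}}

```text
time_s: 17.75
eef_pos: [0.4629, 0.1896, 0.1655]
ee_rot: [-2.122, 2.305, 0.008]
ft_force: [-0.9, 24.4, 2.4]
finger_gap: 0.0114
gripper_force: 40.9
```

Request:
{"op": "servo_tool", "data": {
  "plan": [
    {"tx": 0.003, "ty": 0, "tz": 0, "wx": 0, "wy": 0, "wz": 0, "gripper": 0.5},
    {"tx": 0.003, "ty": 0, "tz": 0, "wx": 0, "wy": 0, "wz": 0, "gripper": 0.5},
    {"tx": 0.003, "ty": 0, "tz": 0, "wx": 0, "wy": 0, "wz": 0, "gripper": 0.5},
    {"tx": 0.003, "ty": 0, "tz": -0.06, "wx": 0, "wy": 0, "wz": 0, "gripper": 0.5},
    {"tx": 0.003, "ty": 0, "tz": -0.15, "wx": 0, "wy": 0, "wz": 0, "gripper": 0.5},
    {"tx": 0.1, "ty": 0, "tz": -0.17, "wx": 0, "wy": 0, "wz": 0, "gripper": 0.5},
    {"tx": 0.2, "ty": 0, "tz": -0.17, "wx": 0, "wy": 0, "wz": 0, "gripper": 0.5},
    {"tx": 0.22, "ty": 0, "tz": -0.17, "wx": 0, "wy": 0, "wz": 0, "gripper": 0.5},
    {"tx": 0.22, "ty": 0, "tz": -0.17, "wx": 0, "wy": 0, "wz": 0, "gripper": 0.5}
  ]
}}

```text
time_s: 18.65
eef_pos: [0.4528, 0.0743, 0.2495]
ee_rot: [-2.121, 2.317, -0.001]
ft_force: [0.6, 0.4, 0.4]
finger_gap: 0.0426
gripper_force: 0.0
```

```bash
python3 - <<'E'
from station import env,camera
from h import *
o=env.get_obs();print(o["eef_pos"],o["ft_force"].round(1))
c=camera("wrist");K,R,t=wristcam(o,c);im=c["image"];cv2.imwrite("pics/w9.png",im);rect(im,K,R,t)
def rp(im,K,R,t,xs,ys,z):
    g=np.array([[(lambda v:(K@v)[:2]/v[2])(R@(ORG+M@[x/1000,y/1000,z])+t) for x in xs] for y in ys],np.float32)
    return cv2.remap(im,g[...,0],g[...,1],cv2.INTER_LINEAR)
p=rp(im,K,R,t,range(-180,-70,2),range(-60,50,2),.19).max(2)
for i in range(0,55,3):print(-60+2*i,''.join('.' if v>120 else('o' if v>45 else '#') for v in p[i]))
# carrier end vs mouth along centre line: brightness at z .065
a=rp(im,K,R,t,[15,25],range(-165,-60),.065).max(2).mean(1)
print([(y,int(v)) for y,v in zip(range(-165,-60),a)][::3])
c=camera("top");d=cv2.absdiff(c["image"],cv2.imread("pics/top0.png")).max(2)
for n,(x0,x1,y0,y1) in dict(orange=(283,348,155,185),bottle=(362,388,143,168),dishes=(270,312,98,138)).items():print(n,(d[y0:y1,x0:x1]>40).sum())
E
```

```text
[0.45283907 0.07431499 0.24947815] [0.6 0.4 0.4]
y 5032 x mm 21.969793322734496 y -179.5 -152.5 tip x 21.703862660944203
r 1891 x mm 21.017451084082495 y -198.25 -180.25 tip x 21.039731051344745
b 1788 x mm -11.462667785234899 y -198.25 -180.5 tip x -11.451511335012594
-60 o#ooooooooooo...........oooo..oooo...........ooooooo.o#
-54 ####oooooooo............oooo..oooo............oooooo###
-48 ######ooooo.............oooo..oooo.............oo#oo###
-42 ######oo#oo.............oooo..oooo.............oo#oo###
-36 #######o#o..............oooooooooo..............o#oo###
-30 ########o...............oooooooooo...............#oo###
-24 ######oo................oooooooooo................oo###
-18 ######o.................oo#o#ooooo.................o###
-12 #######.................oooooooooo.................####
-6 #######.................oooooo##oo.................####
0 ###########o#ooooooo....oo#o####oo....oooooooo#########
6 #######################################################
12 #######################################################
18 #######################################################
24 #######################################################
30 #######################################################
36 #######################################################
42 #######################################################
48 #######################################################
[(-165, 182), (-162, 181), (-159, 202), (-156, 140), (-153, 19), (-150, 20), (-147, 19), (-144, 18), (-141, 19), (-138, 20), (-135, 19), (-132, 21), (-129, 20), (-126, 20), (-123, 21), (-120, 21), (-117, 19), (-114, 19), (-111, 20), (-108, 20), (-105, 21), (-102, 21), (-99, 21), (-96, 20), (-93, 22), (-90, 23), (-87, 20), (-84, 61), (-81, 125), (-78, 148), (-75, 129), (-72, 129), (-69, 106), (-66, 106), (-63, 105)]
orange 1435
bottle 0
dishes 0
```

```bash
python3 - <<'E'
from station import env,camera
from h import *
for im in(cv2.imread("pics/top0.png"),cv2.imread("pics/top1.png"),camera("top")["image"]):
    h=cv2.cvtColor(im,cv2.COLOR_BGR2HSV)[150:190,280:352];m=cv2.inRange(h,(8,150,40),(20,255,255));ys,xs=np.nonzero(m);print(len(xs),xs.mean()+280,ys.mean()+150,xs.min()+280,xs.max()+280,ys.min()+150,ys.max()+150,h[...,2].mean())
E
```

```text
354 314.3728813559322 169.66949152542372 292 345 165 175 159.1184027777778
353 314.36543909348444 169.6487252124646 292 345 165 175 158.5065972222222
344 314.9738372093023 169.68895348837208 292 345 165 174 119.78645833333333
```

The orange carrier hasn't moved; the difference was only the arm's shadow. Everything checks out, so I'm handing in.

```bash
python3 -c "
from station import env
print(env.hand_in())"
```

```text
the job is handed in; nothing more can be done
None
```

The job is handed in, with no verdict returned: green carrier home against the stop, pointer about 0.7 mm from the red mark's centre, shield shut against its stop, and no movement seen in the orange carrier, bottle or dishes.

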